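# Stack the empty bin over the egg

## Robot

A 6-joint arm with a two-finger parallel gripper is mounted at the origin on a cart in front of the work surface, level with it; the furniture and walls round the work are solid. World frame = base frame: x ahead of the robot, y to its left, z up, the work surface at z = 0. Lengths are in mm, angles in rad, forces in N, time in s.
With the tool pointing down it reaches from about 300 to 875 mm from the base axis. Payload 6.4 kg.
Tool frame: the origin (TCP) lies midway between the tips of the shut fingers; the grasp point (between the pads) lies 19 mm behind it; z points along the fingers, y is the line along which they close (so a half turn about z gives the same grasp; the last joint's range is limited). The gripper opens to 88 mm and grips with 3 to 60 N. Pads are 18 mm wide; open, the fingers measure 123 mm over their backs; the gripper's body (75 mm by 187 mm) begins 45 mm behind the grasp point.
Start: joints at [1.042, 0.181, 1.607, -0, 1.354, -0.206], TCP at [182.392, 545.32, 238.714] pointing down, gripper open.
Joint ranges: [-2.99, 2.99], [-0.89, 2.07], [0.3, 2.58], [-1.14, 4.28], [0, 2.63], [-3.12, 3.12]. Speed limits (rad/s): [2.57, 2.57, 3.01, 3.14, 3.14, 3.14].

## Interface

Orientations are given as a unit quaternion [w, x, y, z].
In Python, from rig import readout, viewer, job gives the robot as it stands.
- The arm moves only by the tool drive_tool, never from a script. Its argument "steps" is text: rows parted by semicolons, each of 7 numbers parted by spaces: the turn, a rotation vector about the tool's x, y, z scaled (see below), then the shift along the tool's x, y, z scaled (see below), then the opening, from -1 (shut) to 1 (fully open). In form: ax ay az dx dy dz gripper; .... A call has 1 to 5 rows; each row is the pose to reach, as a shift and turn from the pose commanded when the call began, along the tool's axes at that moment; what a row does not reach only later rows make up. The controller multiplies each number of a shift by 150 mm and each number of a turn by 60 degrees. A row lasts 1/10 s, in which the tool goes at most 50 mm and 8.59 degrees, less where a joint would pass 70% of its speed; a pose out of reach is approached as far as the arm can. A call with a number of a shift or a turn outside -1 to 1 is refused whole. A call with a gripper value outside its range is refused whole. The fingers move at their own pace and stop on an object; "grip_force" is the grip in N (left out, the last holds). Time passes only in rows, so rows that repeat a pose let the fingers close. It gives the time, the measured TCP pose, the force, the opening and the grip force at its end, in the units of the state.
- readout.get_state(): the state, without advancing time (a new reading comes with each control period).
- viewer.capture(name): name is "scene" or "top"; returns the picture (400x640x3 uint8, blue, green, red); there is no depth.
- viewer.camera_model(name): a dict with "fx", "fy", "cx", "cy" (pixels), "k1" (the pictures are not rectified: a ray, as slopes to the right and down, at radius r is drawn at 1 + k1 r^2 times it, then the intrinsics apply), "origin" and "rotation" of the camera in the world. Camera axes: x right, y up, looking along -z (the intrinsics and any distortion apply to the point x, -y, -z); pixel columns grow to the right and rows downward; lengths in mm; the calibration is good to about 2 mm. A picture is of the moment at which its call begins. camera_model takes no time and is no camera call.
- job.sign_off(): hands the job in; it is judged then, once.
Trained networks look in the newest picture that a camera, given by its name, has taken for a name from the list of things; names that differ only in an ending like _2 or _b are one class to them, and where a whole thing is asked for, a point or a joint stands for the part that bears it (a point fixed in the world has none). Each returns a list of dicts, best first, with "confidence" (0 to 1); they miss things now and then, are a little off and sometimes report something else, mostly with a low value. They report only what shows in the picture. A call takes as long as a camera call. They do not tell look-alikes from the thing itself.
- viewer.search_frame(camera, target): "at" ([column, row] in pixels, amid what is visible of it).
The state is a dict: "t": time; "joint_pos": joint angles; "qd": joint speeds; "joint_efforts": joint torques, N m; "eef_pos": TCP position; "eef_rot": TCP orientation; "contact_force": force on the tool from outside, world axes, zero at the start; "torque": the same for the moment, N m; "gripper_width": opening from 0.0 (shut) to 1.0 (fully open); "finger_force": force on a finger pad.
Only numpy, scipy, OpenCV 4.12 (cv2) and the standard library are available. Lean on these libraries where they do the work, as an engineer would, in place of code of your own. Each camera call takes 0.05 s, during which the arm holds its last target. There are 200 camera calls.

## Task

Put the empty white storage bin on top of the matching bin that holds the egg, turned end for end so that its pull lip is over the end where the lower bin has none: it must stack on the lower bin's posts, seated level in its mouth, and not nest down onto the egg. Leave the lower bin and its egg where they are, do not let the upper bin touch the egg, and leave the tray, sardine tin and pepper mill alone.

Things in the scene. Friction and masses are not known exactly. Their poses are not given: they have to be found in the camera images.
- bin_empty: Empty white plastic stack-nest bin, open on top, 190 (x) x 66 (y) x 72 mm high, about 0.25 kg; origin at centre of underside, z up. Upright collar 190 x 66 mm from 50 to 72 mm height, mouth 186 x 62 mm inside; below it walls lean in to a foot of 168 x 48 mm. Grip from above across the 66 mm width at mid length, on the collar. Pull lip on the -x end only.
- bin_full: Same bin, same axes, with a brown egg in it. In both, two hollow posts (58 mm high, tops 12 x 26 mm, open below) stand on the floor at x = -60 and +35 mm. A like bin set in the mouth with lips at the same end drops over the posts and nests (22 mm up if empty); turned end for end, it rests on the posts, origin 58 mm up, foot 14 mm inside the mouth with 9 mm play along x and 7 mm in y.
- bin_empty_lip (a point): Pull lip of the empty bin, a flat tab 40 mm wide that sticks out 15 mm from the rim of one end: the point is 105 mm from the bin's origin along its -x, 70 mm up.
- bin_full_lip (a point): The same pull lip on the bin with the egg: 105 mm from that bin's origin along its -x, 70 mm up.
- egg: Brown egg, 58 x 45 x 44 mm, origin under its centre; lies between the posts of bin_full, its top about 47 mm above the worktop.
- tray: Bystander: shallow plain open tray in the same white plastic, 110 x 150 x 35 mm, without posts or lip, behind the bins.
- sardine_tin: Bystander: flat sardine tin, 63 x 105 x 24 mm, behind the bins.
- pepper_mill: Bystander: dark wooden pepper mill, 58 mm across, 170 mm high, behind the bins.
Things that resemble listed ones, but are neither listed nor needed, are in the scene too. Several things have the shape of the egg; the one meant has the colours described above.

How it is judged:
By the outcome, as a careful person would: the job done as asked, in the order asked, and still so for the second after the job is handed in, with the robot touching nothing.
It also fails if it takes over 38 s, if anything falls off the work surface, if the arm or the gripper's body presses on something with over 40 N, if the wrist force passes 120 N, or if a joint passes its speed limit or range.

## Working session

There is one attempt and no reset: what is moved stays moved. The work goes in short steps, Python scripts to look and compute and a tool call to move; the robot and the scene stay as the last step left them, time stands still between calls to the robot, and variables do not carry over. Pictures are saved under pics/ and viewed, at most 10 in all, crops included, and the job is handed in when it is done.

Besides the shell and the picture viewer there is one more tool, called after "Request:" by a JSON object that holds its "api" and its "payload". drive_tool: Moves the arm, as the interface text tells. Its arguments: {"type":"object","properties":{"steps":{"type":"string"},"grip_force":{"type":"number"}},"required":["steps"]}

```bash
mkdir -p pics && cat > h.py <<'E'
import numpy as np, cv2
from rig import readout, viewer, job
def ray(cam,uv):
    m=viewer.camera_model(cam); x=(uv[0]-m["cx"])/m["fx"]; y=(uv[1]-m["cy"])/m["fy"]
    a,b=x,y
    for _ in range(30):
        s=1+m["k1"]*(a*a+b*b); a,b=x/s,y/s
    return np.array(m["origin"],float), np.array(m["rotation"])@np.array([a,-b,-1.])
def atz(cam,uv,z):
    o,d=ray(cam,uv); return o+d*(z-o[2])/d[2]
def proj(cam,P):
    m=viewer.camera_model(cam); p=np.array(m["rotation"]).T@(np.array(P,float)-m["origin"])
    a,b=p[0]/-p[2],-p[1]/-p[2]; s=1+m["k1"]*(a*a+b*b)
    return np.array([m["fx"]*a*s+m["cx"],m["fy"]*b*s+m["cy"]])
E
python3 - <<'E'
from h import *
for c in ["scene","top"]:
    im=viewer.capture(c); cv2.imwrite(f"pics/{c}0.png",im)
    print(c,viewer.camera_model(c))
    for t in ["bin_empty","bin_empty_lip","egg","tray","sardine_tin","pepper_mill"]:
        print(t,[(np.round(d["at"]).tolist(),round(d["confidence"],2)) for d in viewer.search_frame(c,t)])
print(readout.get_state())
E
```

```text
scene {'fx': 506.8993707019148, 'fy': 506.8993707019148, 'cx': 320.5299463364408, 'cy': 200.75703721075206, 'k1': -0.12506423981892387, 'origin': array([ 134.30389776,  399.51102978, 1175.66614475]), 'rotation': array([-0.39342995, -0.10431065,  0.23876249,  0.88166016])}
bin_empty [([280.0, 264.0], 0.93)]
bin_empty_lip [([284.0, 266.0], 0.78)]
egg [([323.0, 230.0], 0.71), ([374.0, 211.0], 0.63)]
tray [([272.0, 172.0], 0.85)]
sardine_tin [([226.0, 223.0], 0.86)]
pepper_mill [([328.0, 137.0], 0.82)]
top {'fx': 381.75407046522594, 'fy': 381.75407046522594, 'cx': 314.7879446455835, 'cy': 195.59591965946055, 'k1': 0.004176410254439223, 'origin': array([525.29839345, -46.62158543, 967.82764082]), 'rotation': array([-0.70569539, -0.0403905 ,  0.02885895,  0.70677421])}
bin_empty [([239.0, 224.0], 0.72)]
bin_empty_lip [([239.0, 228.0], 0.74)]
egg [([353.0, 237.0], 0.9), ([300.0, 218.0], 0.7)]
tray [([309.0, 130.0], 0.76), ([382.0, 141.0], 0.71)]
sardine_tin [([235.0, 144.0], 0.83)]
pepper_mill [([379.0, 141.0], 0.96)]
{'t': 0.7, 'joint_pos': array([ 1.04170530e+00,  1.80812926e-01,  1.60696881e+00,  7.91892741e-06,
        1.35379453e+00, -2.06291850e-01]), 'qd': array([-0.00056718, -0.00100311,  0.00075602,  0.00059174,  0.00139174,
        0.00197812]), 'joint_efforts': array([ 1.63880545e-04, -4.33717275e+01, -3.42109787e+01,  7.03224912e-02,
        3.08230938e-02, -1.39204522e-05]), 'eef_pos': array([182.39534528, 545.33684064, 238.72227677]), 'eef_rot': array([-6.63801014e-07,  1.60700604e-01,  9.87003200e-01,  9.03343677e-06]), 'contact_force': array([-0.14572864, -0.50654969,  0.08514511]), 'torque': array([-0.03472498,  0.01520685,  0.02260387]), 'finger_force': 0.0, 'gripper_width': 0.9994443940554418}
```

View pics/top0.png

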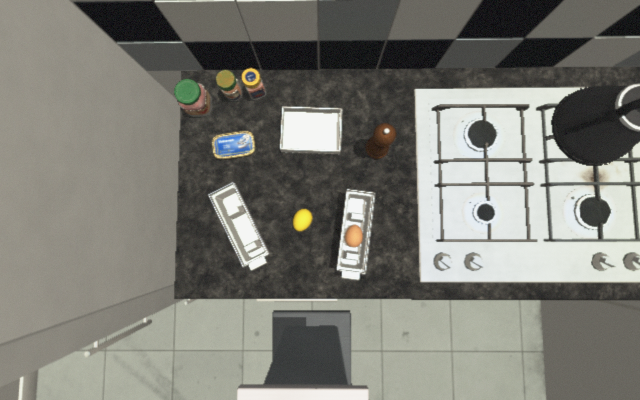

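View pics/scene0.png

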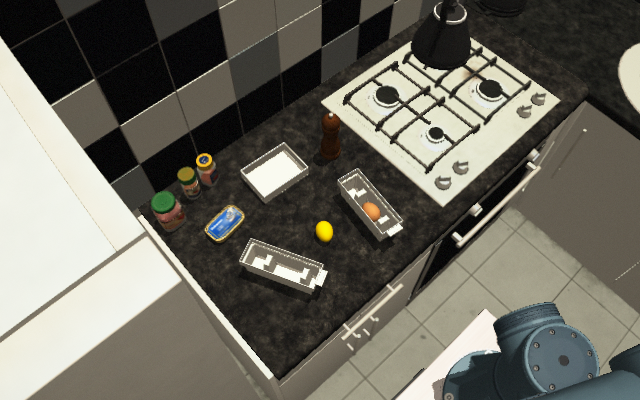

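The top picture shows the bins at about (239,225), lip at (258,264), and (355,235), lip at (350,275). There are two egg-shaped things: yellow at (303,219), a loose lemon-coloured look-alike, and brown at (353,237). The brown one lies in the right-hand bin and fits the description, so that bin is bin_full and the left bin is bin_empty. I'll confirm this in one enlarged crop with fitted outlines.

```bash
sed -i 's/np.array(m\["rotation"\])/R_(m)/' h.py && cat >> h.py <<'E'
from scipy.spatial.transform import Rotation as Ro
from scipy.optimize import minimize
def R_(m): return Ro.from_quat(m["rotation"],scalar_first=True).as_matrix()
def outline(p,h0=0):
    x,y,a=p; c,s=np.cos(a),np.sin(a)
    f=lambda X,Y,Z: (x+c*X-s*Y, y+s*X+c*Y, Z+h0)
    top=[f(*q,72) for q in [(-95,-33),(-95,-20),(-110,-20),(-110,20),(-95,20),(-95,33),(95,33),(95,-33)]]
    return top,[f(*q,50) for q in [(-95,-33),(-95,33),(95,33),(95,-33)]],[f(*q,0) for q in [(-84,-24),(-84,24),(84,24),(84,-24)]]
def dmask(cam,p,shape,h0=0,S=4):
    m=np.zeros((shape[0]*S,shape[1]*S),np.uint8); t,k,b=outline(p,h0)
    P=lambda L: np.array([(proj(cam,q)+.5)*S for q in L],np.float32)
    cv2.fillPoly(m,[P(t).astype(np.int32)],255)
    for A in (k,b): pass
    cv2.fillConvexPoly(m,cv2.convexHull(P(k+[t[i] for i in (0,5,6,7)])).astype(np.int32),255)
    cv2.fillConvexPoly(m,cv2.convexHull(P(k+b)).astype(np.int32),255)
    return cv2.resize(m,(shape[1],shape[0]),interpolation=cv2.INTER_AREA)/255.
E
cat > m.py <<'E'
from h import *
ims={c:cv2.imread(f"pics/{c}0.png") for c in ("top","scene")}
def whole(lo):  # bright low-sat mask
    out={}
    for c,im in ims.items():
        out[c]=cv2.cvtColor(im,cv2.COLOR_BGR2GRAY).astype(float)
    return out
G=whole(0)
def edges(p):
    # mean gradient across the rim outline and lip, both cameras
    s=0
    for c in ims:
        t=np.array(outline(p)[0]); 
        for a,b in zip(t,np.roll(t,-1,0)):
            pts=np.array([proj(c,a+(b-a)*u) for u in np.linspace(.05,.95,max(6,int(np.linalg.norm(b-a)/3)))],np.float32)
            s+=cv2.remap(GR[c],pts[:,:1],pts[:,1:],cv2.INTER_LINEAR).sum()
    return -s
GR={}
for c in ims:
    g=cv2.GaussianBlur(G[c].astype(np.float32),(0,0),1.2)
    GR[c]=np.hypot(cv2.Sobel(g,cv2.CV_32F,1,0),cv2.Sobel(g,cv2.CV_32F,0,1))
crops=[]
for n,(u,l) in dict(empty=((239,225),(258,264)),full=((356,233),(350,275))).items():
    o=atz("top",u,72); L=atz("top",l,70); d=o-L; p0=np.array([o[0],o[1],np.arctan2(d[1],d[0])])
    best=None
    for dx in (-10,0,10):
        for dy in (-10,0,10):
            for da in (-.05,.05):
                r=minimize(edges,p0+[dx,dy,da],method="Nelder-Mead",options=dict(initial_simplex=p0+[dx,dy,da]+np.array([[0,0,0],[5,0,0],[0,5,0],[0,0,.04]])))
                if best is None or r.fun<best.fun: best=r
    print(n,p0,best.x,best.fun)
    row=[]
    for c in ims:
        K=4; im=cv2.resize(ims[c],None,fx=K,fy=K,interpolation=cv2.INTER_CUBIC)
        for L in outline(best.x):
            cv2.polylines(im,[np.array([(proj(c,q)+.5)*K-.5 for q in L]).round().astype(np.int32)],True,(0,0,255) if L[0][2]>60 else (0,200,0),1)
        q=(proj(c,[*best.x[:2],50])*K).astype(int); row.append(im[q[1]-180:][:360,q[0]-190:][:, :380][:295])
    crops.append(np.hstack(row))
cv2.imwrite("pics/fit0.png",np.vstack(crops))
E
python3 m.py
```

```text
Traceback (most recent call last):
  File "m.py", line 29, in <module>
    r=minimize(edges,p0+[dx,dy,da],method="Nelder-Mead",options=dict(initial_simplex=p0+[dx,dy,da]+np.array([[0,0,0],[5,0,0],[0,5,0],[0,0,.04]])))
  File "m.py", line 15, in edges
    pts=np.array([proj(c,a+(b-a)*u) for u in np.linspace(.05,.95,max(6,int(np.linalg.norm(b-a)/3)))],np.float32)
                  ~~~~^^^^^^^^^^^^^
  File "h.py", line 12, in proj
    m=viewer.camera_model(cam); p=R_(m).T@(np.array(P,float)-m["origin"])
ValueError: time passes only in moves, steps and waits
```

Too many camera_model calls, so I'll cache it.

```bash
sed -i 's/viewer.camera_model(cam)/CM[cam]/; 2a CM={c:viewer.camera_model(c) for c in ("top","scene")}' h.py && python3 m.py; python3 -c "
from h import *;s=readout.get_state();print(s['t'])"
```

```text
empty [5.44418249e+02 1.45974268e+02 4.67018192e-01] [5.47031422e+02 1.47976550e+02 4.63157110e-01] -93507.3359375
full [ 5.25517357e+02 -1.28057747e+02 -1.51679278e-01] [ 5.30367479e+02 -1.27157704e+02 -1.33050505e-01] -87917.453125
0.7
```

View pics/fit0.png

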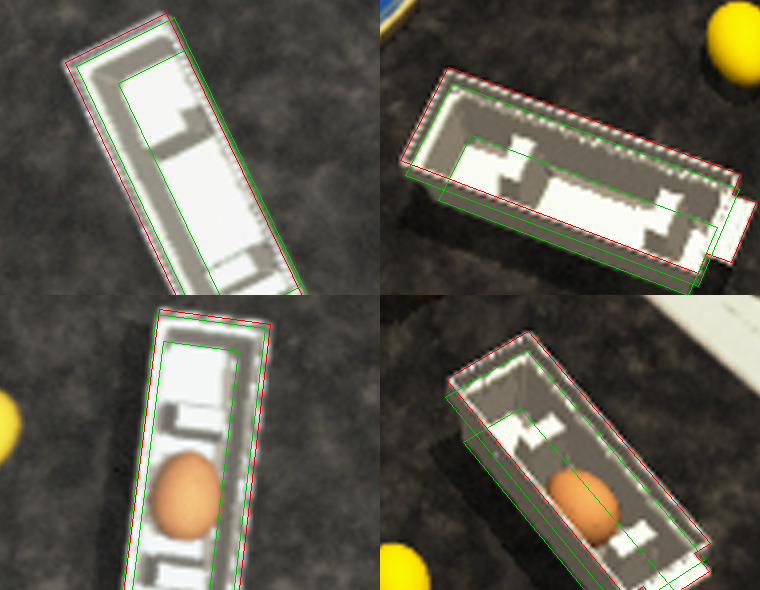

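Crop confirmed: the brown egg lies in the right bin, bin_full at (356,233) in the top picture, and the rim outlines fit both bins. The yellow one is loose on the worktop. bin_empty is at (547,148) with yaw 0.463, and bin_full is at (530,-127) with yaw -0.133. Both sit within reach. Next I'll measure the clearances and write a move helper.

```bash
cat > mv.py <<'E'
import sys
from h import *
# usage: mv.py x y z toolY_angle  -> numbers of the move from the measured pose
def go(x,y,z,a):
    s=readout.get_state(); R=Ro.from_quat(s["eef_rot"],scalar_first=True)
    Y=np.array([np.cos(a),np.sin(a),0]); Z=np.array([0,0,-1.]); T=Ro.from_matrix(np.c_[np.cross(Y,Z),Y,Z])
    d=R.inv().apply(np.array([x,y,z])-s["eef_pos"])/150; r=(R.inv()*T).as_rotvec()/np.radians(60)
    print("t",round(s["t"],2),"pos",s["eef_pos"].round(1),"j",s["joint_pos"].round(2),"F",s["contact_force"].round(1),"w",round(s["gripper_width"]*88,1),"ff",round(s["finger_force"],1))
    print("move",r.round(3),d.round(3))
if __name__=="__main__": go(*map(float,sys.argv[1:]))
E
python3 - <<'E'
from h import *
print("fridge edge",[atz("scene",u,0).round() for u in [(145,213),(283,395)]],[atz("top",u,0).round() for u in [(176,100),(176,290)]])
print("lemon",atz("top",(303,219),22).round(),atz("scene",(324,231),22).round())
print("mill base/top",atz("top",(373,154),0).round(),atz("scene",(331,155),0).round(),atz("top",(387,132),165).round())
E
python3 mv.py 150 400 240 1.248
```

```text
fridge edge [array([926., 315.,   0.]), array([323., 336.,   0.])] [array([874., 333.,   0.]), array([384., 316.,   0.])]
lemon [560.  -2.  22.] [558.   0.  22.]
mill base/top [ 727. -180.    0.] [ 732. -184.    0.] [ 741. -188.  165.]
t 0.7 pos [182.4 545.3 238.7] j [ 1.04  0.18  1.61  0.    1.35 -0.21] F [-0.1 -0.5  0.1] w 88.0 ff 0.0
move [ 0. -0. -0.] [-0.103 -0.987 -0.009]
```

Request:
{"api": "drive_tool", "payload": {"steps": "0 0 0 -0.05 -0.33 0 1; 0 0 0 -0.08 -0.66 0 1; 0 0 0 -0.1 -0.99 0 1", "grip_force": 15}}

```text
t: 1.0
eef_pos: [149.1, 398.1, 238.1]
eef_rot: [-0.0, 0.161, 0.987, -0.001]
contact_force: [0.2, -0.0, 1.0]
gripper_width: 1.002
finger_force: 0.0
```

```bash
python3 mv.py 200 260 220 1.248
```

```text
t 1.0 pos [149.1 398.1 238.1] j [ 0.93 -0.17  1.96 -0.    1.35 -0.32] F [ 0.2 -0.   1. ] w 88.2 ff 0.0
move [-0.001 -0.     0.   ] [-0.614 -0.766  0.121]
```

Request:
{"api": "drive_tool", "payload": {"steps": "0 0 0 -0.2 -0.25 0 1; 0 0 0 -0.41 -0.51 0 1; 0 0 0 -0.61 -0.77 0 1"}}

```text
t: 1.3
eef_pos: [199.5, 259.8, 238.9]
eef_rot: [0.001, 0.16, 0.987, 0.0]
contact_force: [1.7, -0.3, 0.2]
gripper_width: 0.999
finger_force: 0.0
```

```bash
python3 mv.py 290 150 220 0.8
```

```text
t 1.3 pos [199.5 259.8 238.9] j [ 0.55 -0.45  2.17 -0.    1.43 -0.7 ] F [ 1.7 -0.3  0.2] w 87.9 ff 0.0
move [0.001 0.001 0.43 ] [-0.803 -0.505  0.126]
```

Request:
{"api": "drive_tool", "payload": {"steps": "0 0 0 -0.2 -0.25 0 1; 0 0 0.1 -0.4 -0.4 0 1; 0 0 0.24 -0.7 -0.48 0 1; 0 0 0.38 -0.95 -0.5 0 1; 0 0 0.5 -1 -0.5 0 1"}}

```text
t: 1.8
eef_pos: [321.1, 140.4, 239.3]
eef_rot: [0.001, 0.415, 0.91, 0.0]
contact_force: [-0.1, -0.0, 0.1]
gripper_width: 0.999
finger_force: 0.0
```

```bash
python3 mv.py 440 150 220 0
```

```text
t 1.8 pos [321.1 140.4 239.3] j [ 0.07 -0.38  2.12 -0.    1.4  -0.64] F [-0.1 -0.   0.1] w 88.0 ff 0.0
move [0.002 0.001 0.682] [-0.471  0.641  0.131]
```

Request:
{"api": "drive_tool", "payload": {"steps": "0 0 0.14 -0.1 0.13 0 1; 0 0 0.28 -0.2 0.26 0 1; 0 0 0.42 -0.3 0.4 0 1; 0 0 0.56 -0.4 0.53 0 1; 0 0 0.7 -0.47 0.64 0 1"}}

```text
t: 2.3
eef_pos: [438.1, 153.2, 238.7]
eef_rot: [0.0, 0.712, 0.702, 0.0]
contact_force: [-1.2, -1.0, 0.2]
gripper_width: 0.999
finger_force: 0.0
```

```bash
python3 mv.py 547 148 180 -0.7
```

```text
t 2.3 pos [438.1 153.2 238.7] j [ 0.08 -0.07  1.88 -0.    1.34  0.09] F [-1.2 -1.   0.2] w 87.9 ff 0.0
move [ 0.    -0.     0.654] [-0.024  0.726  0.392]
```

Request:
{"api": "drive_tool", "payload": {"steps": "0 0 0.14 0 0.15 0.1 1; 0 0 0.28 -0.01 0.3 0.2 1; 0 0 0.42 -0.02 0.45 0.3 1; 0 0 0.56 -0.02 0.6 0.4 1; 0 0 0.7 -0.02 0.73 0.4 1"}}

```text
t: 2.8
eef_pos: [545.8, 149.1, 176.1]
eef_rot: [-0.001, 0.917, 0.4, -0.002]
contact_force: [0.6, -0.7, 0.6]
gripper_width: 1.002
finger_force: 0.0
```

```bash
python3 mv.py 547 148 100 -1.108
```

```text
t 2.8 pos [545.8 149.1 176.1] j [ 0.06  0.23  1.69 -0.    1.23  0.8 ] F [ 0.6 -0.7  0.6] w 88.1 ff 0.0
move [-0.002  0.003  0.344] [0.002 0.012 0.508]
```

Request:
{"api": "drive_tool", "payload": {"steps": "0 0 0.12 0 0.01 0.15 1; 0 0 0.24 0 0.01 0.3 1; 0 0 0.344 0 0.01 0.45 1; 0 0 0.344 0 0.01 0.5 1; 0 0 0.344 0 0.01 0.5 1"}}

```text
t: 3.3
eef_pos: [546.4, 148.3, 102.7]
eef_rot: [-0.0, 0.972, 0.234, -0.001]
contact_force: [-0.4, 1.0, 0.1]
gripper_width: 1.0
finger_force: 0.0
```

```bash
python3 mv.py 547 148 43 -1.108; python3 -c "
from h import *
im=viewer.capture('top');q=proj('top',[547,148,72]).astype(int)
cv2.imwrite('pics/g.png',cv2.resize(im[q[1]-60:q[1]+60,q[0]-70:q[0]+70],None,fx=4,fy=4))"
```

```text
t 3.3 pos [546.4 148.3 102.7] j [ 0.06  0.32  1.73 -0.    1.09  1.15] F [-0.4  1.   0.1] w 88.0 ff 0.0
move [-0.001  0.002  0.009] [0.004 0.004 0.398]
```

View pics/g.png

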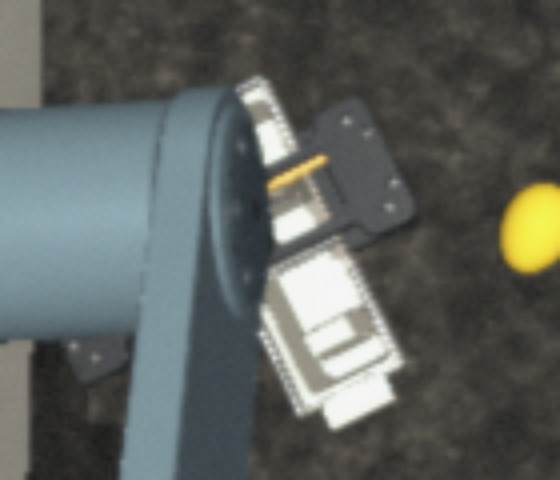

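The gripper straddles the bin squarely at mid length, with the lemon clear at (530,230). Descending and gripping.

Request:
{"api": "drive_tool", "payload": {"steps": "0 0 0.01 0 0 0.2 1; 0 0 0.01 0 0 0.4 1; 0 0 0.01 0 0 0.4 1; 0 0 0.01 0 0 0.4 0.3; 0 0 0.01 0 0 0.4 -0.2", "grip_force": 20}}

```text
t: 3.85
eef_pos: [549.1, 148.5, 46.0]
eef_rot: [0.0, 0.974, 0.228, 0.002]
contact_force: [0.1, 0.1, 0.8]
gripper_width: 0.847
finger_force: 0.0
```

Request:
{"api": "drive_tool", "payload": {"steps": "0 0 0 0 0 0 -0.4; 0 0 0 0 0 0 -0.4; 0 0 0 0 0 0 -0.4; 0 0 0 0 0 0 -0.4; 0 0 0 0 0 0 -0.4"}}

```text
t: 4.35
eef_pos: [548.8, 148.6, 45.8]
eef_rot: [0.0, 0.974, 0.227, 0.002]
contact_force: [-1.6, 0.9, 6.9]
gripper_width: 0.748
finger_force: 20.0
```

```bash
python3 mv.py 547 148 160 -1.108
```

```text
t 4.35 pos [548.8 148.6  45.8] j [0.06 0.41 1.75 0.   0.98 1.17] F [-1.6  0.9  6.9] w 65.8 ff 20.0
move [ 0.001 -0.003 -0.004] [-0.01  -0.001 -0.761]
```

Request:
{"api": "drive_tool", "payload": {"steps": "0 0 0 0 0 -0.1 -0.4; 0 0 0 0 0 -0.3 -0.4; 0 0 0 0 0 -0.5 -0.4; 0 0 0 0 0 -0.7 -0.4; 0 0 0 0 0 -0.8 -0.4"}}

```text
t: 4.85
eef_pos: [548.5, 148.4, 167.4]
eef_rot: [0.0, 0.974, 0.227, 0.002]
contact_force: [0.8, 0.4, -3.6]
gripper_width: 0.747
finger_force: 20.0
```

```bash
python3 mv.py 510 60 165 -0.5
```

```text
t 4.85 pos [548.5 148.4 167.4] j [ 0.06  0.24  1.69 -0.    1.21  1.17] F [ 0.8  0.4 -3.6] w 65.7 ff 20.0
move [ 0.003 -0.003 -0.585] [-0.491  0.415  0.015]
```

Request:
{"api": "drive_tool", "payload": {"steps": "0 0 -0.08 -0.05 0.04 0 -0.4; 0 0 -0.2 -0.15 0.12 0 -0.4; 0 0 -0.34 -0.27 0.23 0 -0.4; 0 0 -0.48 -0.4 0.34 0 -0.4; 0 0 -0.62 -0.52 0.43 0 -0.4"}}

```text
t: 5.35
eef_pos: [504.9, 55.1, 163.4]
eef_rot: [-0.0, 0.849, 0.529, -0.0]
contact_force: [0.2, 0.0, -3.7]
gripper_width: 0.748
finger_force: 20.0
```

```bash
python3 mv.py 500 -20 165 0.3
```

```text
t 5.35 pos [504.9  55.1 163.4] j [-0.13  0.12  1.84 -0.    1.18  0.33] F [ 0.2  0.  -3.7] w 65.9 ff 20.0
move [-0.001  0.    -0.723] [-0.463  0.192 -0.01 ]
```

Request:
{"api": "drive_tool", "payload": {"steps": "0 0 -0.14 -0.09 0.04 -0.02 -0.4; 0 0 -0.28 -0.18 0.08 -0.05 -0.4; 0 0 -0.42 -0.27 0.12 -0.07 -0.4; 0 0 -0.56 -0.36 0.16 -0.08 -0.4; 0 0 -0.7 -0.45 0.19 -0.08 -0.4"}}

```text
t: 5.85
eef_pos: [500.9, -17.8, 175.8]
eef_rot: [-0.0, 0.603, 0.798, -0.0]
contact_force: [-0.4, 0.4, -2.5]
gripper_width: 0.748
finger_force: 20.0
```

```bash
python3 mv.py 520 -90 175 1.02
```

```text
t 5.85 pos [500.9 -17.8 175.8] j [-0.27  0.08  1.85 -0.    1.21 -0.55] F [-0.4  0.4 -2.5] w 65.8 ff 20.0
move [-0.    -0.    -0.711] [-0.498 -0.008  0.005]
```

Request:
{"api": "drive_tool", "payload": {"steps": "0 0 -0.14 -0.1 0 0 -0.4; 0 0 -0.28 -0.2 0 0 -0.4; 0 0 -0.42 -0.3 0 0 -0.4; 0 0 -0.56 -0.4 0 0 -0.4; 0 0 -0.7 -0.5 0 0 -0.4"}}

```text
t: 6.35
eef_pos: [520.7, -89.8, 175.4]
eef_rot: [-0.001, 0.277, 0.961, 0.0]
contact_force: [0.4, -0.1, -3.3]
gripper_width: 0.742
finger_force: 20.0
```

```bash
python3 mv.py 530.4 -127.2 175 1.438
```

```text
t 6.35 pos [520.7 -89.8 175.4] j [-0.4   0.15  1.78 -0.    1.21 -1.4 ] F [ 0.4 -0.1 -3.3] w 65.3 ff 20.0
move [-0.    -0.001 -0.41 ] [-0.187 -0.176  0.002]
```

Request:
{"api": "drive_tool", "payload": {"steps": "0 0 -0.13 -0.06 -0.06 0 -0.4; 0 0 -0.26 -0.12 -0.12 0 -0.4; 0 0 -0.37 -0.17 -0.16 0 -0.4; 0 0 -0.41 -0.187 -0.176 0 -0.4; 0 0 -0.41 -0.187 -0.176 0 -0.4"}}

```text
t: 6.85
eef_pos: [530.2, -127.2, 175.4]
eef_rot: [-0.001, 0.069, 0.998, 0.0]
contact_force: [-0.5, 0.1, -3.6]
gripper_width: 0.746
finger_force: 20.0
```

```bash
cat > see.py <<'E'
import sys
from h import *
tag,h0=sys.argv[1],float(sys.argv[2]); F=(530.4,-127.2,-.133)
s=readout.get_state(); print(s["eef_pos"].round(1),s["contact_force"].round(1),s["joint_pos"].round(2))
p=s["eef_pos"]; row=[]
for c in ("top","scene"):
    im=viewer.capture(c); cv2.imwrite(f"pics/{c}_{tag}.png",im); K=4
    im=cv2.resize(im,None,fx=K,fy=K,interpolation=cv2.INTER_CUBIC)
    for P,h,col in ((F,0,(0,200,0)),((p[0],p[1],F[2]+np.pi),h0,(0,0,255))):
        cv2.polylines(im,[np.array([(proj(c,q)+.5)*K-.5 for q in outline(P,h)[0]]).round().astype(np.int32)],True,col,1)
    q=(proj(c,[*F[:2],110])*K).astype(int); row.append(im[q[1]-260:][:520,q[0]-200:][:,:400])
cv2.imwrite(f"pics/see_{tag}.png",np.hstack(row))
E
python3 see.py a 129; python3 mv.py 530.4 -127.2 175 1.438
```

```text
[ 530.2 -127.2  175.4] [-0.5  0.1 -3.6] [-0.45  0.18  1.74 -0.    1.22 -1.88]
t 6.95 pos [ 530.2 -126.5  175.4] j [-0.45  0.18  1.74  0.    1.22 -1.88] F [-0.8  0.  -4. ] w 65.6 ff 20.0
move [ 0.    -0.001 -0.007] [-0.002 -0.004  0.003]
```

View pics/see_a.png

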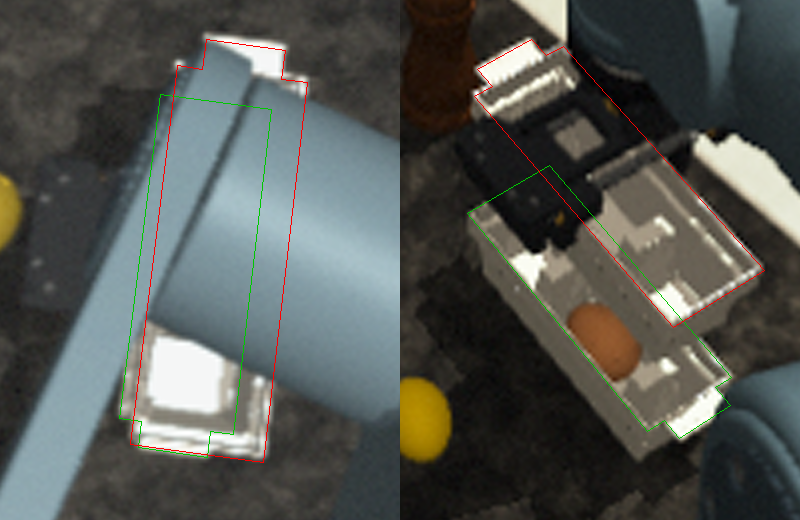

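The held bin is over the lower one with its lip at the far end (top picture, (245,55)). The red outline agrees to about 2 mm, and the mill is clear. I'll shift about 2 mm back and lower.

Request:
{"api": "drive_tool", "payload": {"steps": "0 0 -0.007 0.011 -0.004 0.08 -0.4; 0 0 -0.007 0.011 -0.004 0.18 -0.4; 0 0 -0.007 0.011 -0.004 0.28 -0.4; 0 0 -0.007 0.011 -0.004 0.35 -0.4; 0 0 -0.007 0.011 -0.004 0.35 -0.4"}}

```text
t: 7.45
eef_pos: [527.4, -126.2, 121.0]
eef_rot: [-0.002, 0.065, 0.998, 0.001]
contact_force: [0.3, 0.4, -3.5]
gripper_width: 0.748
finger_force: 20.0
```

```bash
python3 see.py b 76; python3 mv.py 528.5 -127.2 105 1.438
```

```text
[ 527.4 -126.2  121. ] [ 0.3  0.4 -3.5] [-0.45  0.25  1.78  0.    1.11 -1.89]
t 7.55 pos [ 528.9 -127.   123.1] j [-0.45  0.25  1.78 -0.    1.11 -1.89] F [ 0.2 -0.5 -3.3] w 65.8 ff 20.0
move [ 0.    -0.     0.002] [ 0.002 -0.002  0.12 ]
```

View pics/see_b.png

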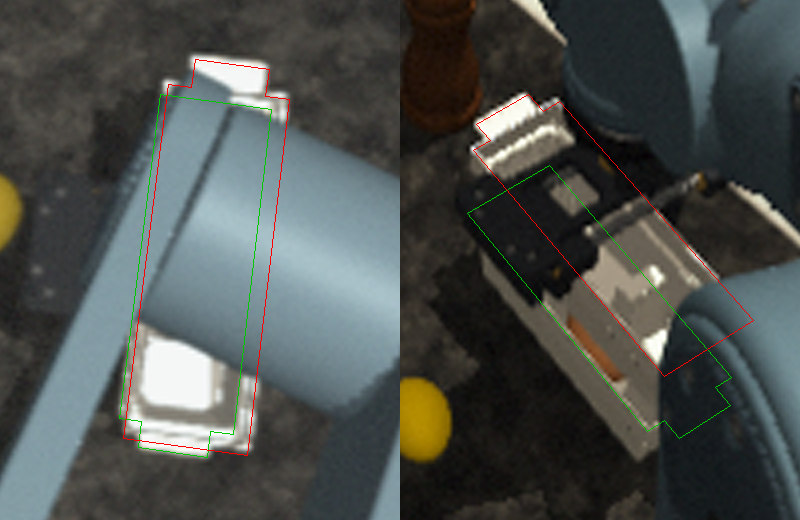

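The outlines match in both pictures, so the foot is centred over the mouth. Lowering slowly.

Request:
{"api": "drive_tool", "payload": {"steps": "0 0 0 0 0 0.03 -0.4; 0 0 0 0 0 0.06 -0.4; 0 0 0 0 0 0.08 -0.4; 0 0 0 0 0 0.1 -0.4; 0 0 0 0 0 0.11 -0.4"}}

```text
t: 8.05
eef_pos: [528.8, -127.1, 106.4]
eef_rot: [-0.0, 0.066, 0.998, 0.0]
contact_force: [-0.7, -0.1, -3.0]
gripper_width: 0.748
finger_force: 20.0
```

Request:
{"api": "drive_tool", "payload": {"steps": "0 0 0 0 0 0.005 -0.4; 0 0 0 0 0 0.01 -0.4; 0 0 0 0 0 0.015 -0.4; 0 0 0 0 0 0.02 -0.4; 0 0 0 0 0 0.02 -0.4"}}

```text
t: 8.55
eef_pos: [529.1, -127.2, 103.9]
eef_rot: [0.0, 0.066, 0.998, -0.0]
contact_force: [-0.0, 0.1, -1.9]
gripper_width: 0.743
finger_force: 20.0
```

Request:
{"api": "drive_tool", "payload": {"steps": "0 0 0 0 0 0.003 -0.4; 0 0 0 0 0 0.006 -0.4; 0 0 0 0 0 0.006 -0.4"}}

```text
t: 8.85
eef_pos: [529.2, -127.2, 103.8]
eef_rot: [0.0, 0.066, 0.998, -0.0]
contact_force: [-2.9, 0.7, 7.1]
gripper_width: 0.746
finger_force: 20.0
```

Contact came at z = 103.8, which is the 58 mm post height. Releasing slowly, opening partly first.

Request:
{"api": "drive_tool", "payload": {"steps": "0 0 0 0 0 -0.003 -0.4; 0 0 0 0 0 -0.003 0.55; 0 0 0 0 0 -0.003 0.7; 0 0 0 0 0 -0.003 1; 0 0 0 0 0 -0.003 1"}}

```text
t: 9.35
eef_pos: [529.0, -127.2, 103.2]
eef_rot: [0.0, 0.066, 0.998, -0.0]
contact_force: [0.4, 0.0, -0.5]
gripper_width: 0.991
finger_force: 0.0
```

```bash
python3 mv.py 528.5 -127.2 200 1.438
```

```text
t 9.35 pos [ 529.  -127.2  103.2] j [-0.45  0.28  1.79  0.    1.07 -1.89] F [ 0.4  0.  -0.5] w 87.2 ff 0.0
move [-0.     0.     0.001] [ 0.003 -0.    -0.645]
```

Request:
{"api": "drive_tool", "payload": {"steps": "0 0 0 0 0 -0.1 1; 0 0 0 0 0 -0.3 1; 0 0 0 0 0 -0.6 1; 0 0 0 0 0 -0.9 1; 0 0 0 0 0 -1 1"}}

```text
t: 9.85
eef_pos: [531.2, -128.1, 260.0]
eef_rot: [0.004, 0.065, 0.998, -0.002]
contact_force: [0.8, -0.8, 0.9]
gripper_width: 0.998
finger_force: 0.0
```

```bash
python3 mv.py 380 -100 253 1.438
```

```text
t 9.85 pos [ 531.2 -128.1  260. ] j [-0.45  0.09  1.66 -0.    1.38 -1.89] F [ 0.8 -0.8  0.9] w 87.8 ff 0.0
move [-0.003  0.008  0.002] [1.024 0.054 0.037]
```

Request:
{"api": "drive_tool", "payload": {"steps": "0 0 0 0.2 0.2 0 1; 0 0 0 0.4 0.4 0 1; 0 0 0 0.6 0.6 0 1; 0 0 0 0.8 0.8 0 1; 0 0 0 0.95 1 0 1"}}

```text
t: 10.35
eef_pos: [405.5, 41.4, 253.2]
eef_rot: [-0.0, 0.066, 0.998, 0.0]
contact_force: [0.3, 0.4, 0.4]
gripper_width: 0.999
finger_force: 0.0
```

Request:
{"api": "drive_tool", "payload": {"steps": "0 0 0 0 0.3 0 1; 0 0 0 0 0.6 0 1; 0 0 0 0 0.9 0 1; 0 0 0 0 1 0 1; 0 0 0 0 1 0 1"}}

```text
t: 10.85
eef_pos: [426.5, 190.8, 253.3]
eef_rot: [-0.0, 0.064, 0.998, 0.0]
contact_force: [-0.5, 0.1, -0.7]
gripper_width: 1.001
finger_force: 0.0
```

```bash
sed 's/(p\[0\],p\[1\],F\[2\]+np.pi)/(530.4,-127.2,F[2]+np.pi)/' see.py > see2.py && python3 see2.py c 58
```

```text
[426.5 190.8 253.3] [-0.5  0.1 -0.7] [ 0.17 -0.08  1.85  0.    1.37 -1.28]
```

View pics/see_c.png

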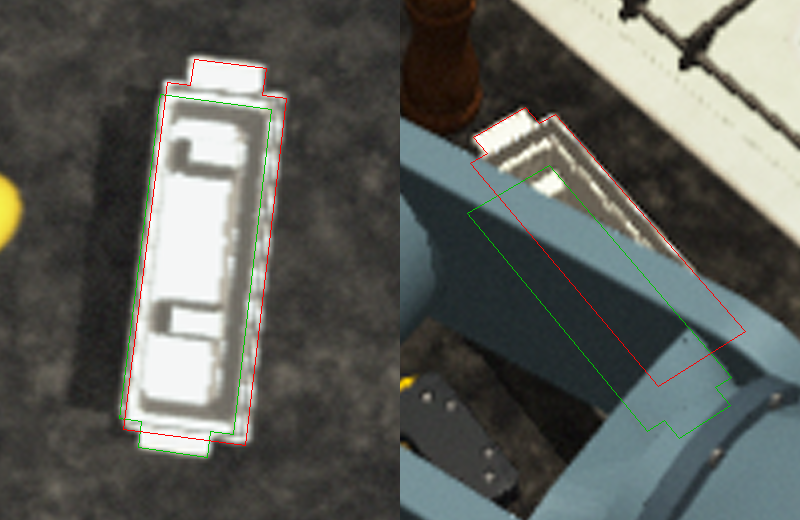

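The upper bin matches the outline at a height of 58 mm. Its lip is at (230,75), opposite the lower lip at (175,445), and the lower bin hasn't moved. Handing in.

```bash
python3 -c "
from rig import job;print(job.sign_off())"
```

```text
the job is handed in; nothing more can be done
None
```

The empty bin is stacked on the lower bin's posts with its lip at the opposite end, matching a level fit at 58 mm. The lower bin's lip is where it was; the egg is now hidden from the cameras, but there was no sign of contact. The job is handed in at about 11 s.

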